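# Shut the strip reader's cover and dock it on its charger

## Task

Put the handheld strip reader away on its charging dock: with a fingertip swing the reader's raised end cover fully shut, because it would foul the dock's hood, and then push the reader along the table, cover end first, through the narrow gap between the dock's two cheeks until it is fully home against the contacts at the back. Slide it only, without lifting or tipping it, and leave the bottles, timer and dish round it standing where they are. Finish clear of everything.

Things in the scene. Friction and masses are not known exactly. Their poses are not given: they have to be found in the camera images.
- reader: handheld strip reader lying flat, a loose flat box 70 mm wide (x), 179 mm long (y), 40 mm tall, about 0.34 kg, table friction about 0.6. Origin: centre of its underside, z up. Its -y end has the hinged cover and goes into the dock. It starts before the dock's mouth, cover end towards it and 30 to 60 mm short, up to 25 mm aside and 0.3 rad askew. Centre of mass 10 mm to +y of the origin
- reader_cover (a joint): angle of the reader's end cover (rad): 0 shut, flush with the 40 mm high top; 1.66 upright; starts at 1.25 to 1.6. Hinge across the reader at y = -36 mm, 38 mm up; cover 70 mm wide, 52 mm long, 22 mm thick. To close it push its free edge towards the reader's -y and down. Light friction hinge (0.01 N m, damped): it stays where it is left, so push it right down
- cover_lip (a point): middle of the cover's free edge on its outer face (the face that looks up when shut), 51 mm from the hinge: about 90 mm above the table with the cover upright, 40 mm with it shut
- reader_rear (a point): centre of the reader's plain flat rear end (70 mm wide, 40 mm tall), the end to push: 89 mm to +y of the reader's origin, 20 mm above the table
- reader_nose (a point): middle of the reader's cover end, 89 mm to -y of the reader's origin, 10 mm above the table
- dock: charging dock fixed to the table, plain grey housing 137 mm long (x), 114 mm wide (y), 60 mm tall, its bay open to -x. Origin: on the bay's centre line at table height, 60 mm inside the mouth; x points into the bay, z up. A hood crosses the bay from x = -14 mm to the back, underside 45 mm up: the reader passes only with its cover shut. Home, the reader sticks out 84 mm
- dock_mouth (a point): middle of the bay's mouth at table height, 60 mm to -x of the dock's origin, between two fixed parallel cheeks, each 20 mm thick and 36 mm tall with a round front end of 10 mm radius. The gap between them is 74 mm, 2 mm clearance each side of the reader; the table is the bay's floor
- dock_stop (a point): middle of the bay's back wall with the contacts, at table height, 35 mm to +x of the dock's origin (95 mm from the mouth); the reader is home when its cover end rests against this wall
- dome_bottle: plain white bottle with a domed cap, 32 mm across, 58 mm tall, loose, stands beside the reader; leave it alone. Origin: centre of its underside
- dropper: small dropper bottle with a narrow nozzle, 27 mm across, 60 mm tall, loose, stands beside the reader; leave it alone. Origin: centre of its underside
- timer: round dial timer with a knob on top, 62 mm across, 44 mm tall, loose, stands beside the dock's mouth; leave it alone. Origin: centre of its underside
- petri: lidded petri dish lying flat, 90 mm across, 16 mm tall, loose, lies beside the dock; leave it alone. Origin: centre of its underside
- bottle_a: frosted screw-cap bottle, 39 mm across, 89 mm tall, loose, stands by the back of the dock; leave it alone. Origin: centre of its underside
- bottle_b: frosted screw-cap bottle, 41 mm across, 87 mm tall, loose, stands by the back of the dock; leave it alone. Origin: centre of its underside
- microscope: microscope fixed on the table between the robot's start and the reader, about 190 by 140 mm, 417 mm tall: an obstacle to pass behind or over. Origin: centre of its underside. A fixed centrifuge with its lid open, under 300 mm tall, stands just ahead and left of the robot, its centre 0.30 m from the robot's axis

How it is judged:
By the outcome, as a careful person would: the job done as asked, in the order asked, and still so for the second after the job is handed in, with the robot touching nothing.
It also fails if it takes over 72 s, if anything falls off the work surface, if the arm or the gripper's body presses on something with over 40 N, if the wrist force passes 120 N, or if a joint passes its speed limit or range.

## Robot

A 6-joint arm with a two-finger parallel gripper is mounted at the origin on the work surface; the furniture and walls round the work are solid. World frame = base frame: x ahead of the robot, y to its left, z up, the work surface at z = 0. Lengths are in m, angles in rad, forces in N, time in s.
With the tool pointing down it reaches from about 0.325 to 0.925 m from the base axis. Payload 3.1 kg.
Tool frame: the origin (TCP) lies between the finger pads; the fingertips stand 19 mm ahead of it and the grasp point (between the pads) is the TCP (tips_ahead is the distance from the TCP to the fingertips, in m); y points along the fingers, z is the direction in which the jaws open and shut, and the axes are right-handed (so a half turn about y gives the same grasp; the last joint's range is limited). The gripper opens to 85 mm and grips with 20 to 120 N. Pads are 22 mm wide; open, the fingers measure 114 mm over their backs; the gripper's body (76 mm by 85 mm) begins 54 mm behind the grasp point. The pads swing forward as they close: fully open they stand 13 mm farther back than shut.
Start: joints at [1.217, 0.217, 1.613, -0, 1.311, -0.112], TCP at [0.15, 0.607, 0.25] pointing down, gripper open.
Joint ranges: [-2.75, 2.75], [-0.78, 2.1], [0.31, 2.55], [-1.13, 4.27], [0.13, 2.63], [-2.58, 2.58]. Speed limits (rad/s): [2.79, 2.79, 3.14, 3.14, 3.14, 3.14].

## Interface

Orientations are given as a unit quaternion [x, y, z, w].
In Python, from station import observe, read_camera, close_job, look_for, silhouettes, tip_of, tips_ahead gives the robot as it stands. The module is installed in compiled form; this text tells all that it offers.
- The arm moves only by the tool carry_out, never from a script. Its argument "plan" is a list that holds one entry, the list of rows, each a list of 7 numbers: the turn, a rotation vector about the world's x, y, z in rad, then the shift along the world's x, y, z in m, then the closure in counts, from 0 (fully open) to 255 (shut). A call has 1 to 10 rows; each row is the pose to reach, as a shift and turn from the pose commanded when the call began; what a row does not reach only later rows make up. A row lasts 1/12 s, in which the tool goes at most 41.7 mm and 7.16 degrees, less where a joint would pass 70% of its speed; a pose out of reach is approached as far as the arm can. A call with a gripper value outside its range is refused whole. The fingers move at their own pace and stop on an object; "grip_force" is the grip in N (left out, the last holds). Time passes only in rows, so rows that repeat a pose let the fingers close. It gives the time, the measured TCP pose, the force and the opening at its end, in the units of the state.
- observe(): the state, without advancing time (a new reading comes with each control period).
- read_camera(name): name is "side" or "top"; returns a dict with "image" (480x640x3 uint8, red, green, blue), "z_map" (480x640 float32, m along the optical axis (not along the pixel's ray), 0 where there is no reading), "fx", "fy", "cx", "cy" (pixels), "R" (3x3) and "t" (3): a world point X has camera coordinates R X + t. Camera axes: x right, y down, z forward; pixel columns grow to the right and rows downward; lengths in m; the calibration is good to about 2 mm. A picture is of the moment at which its call begins.
- close_job(): hands the job in, once; it reports no verdict.
Trained networks look in a picture, given as the dict that the camera call returned (one of the last four; its "shot" number tells which), for a name from the list of things; names that differ only in an ending like _2 or _b are one class to them, and where a whole thing is asked for, a point or a joint stands for the part that bears it (a point fixed in the world has none). Each returns a list of dicts, best first, with "p" (0 to 1); they miss things now and then, are a little off and sometimes report something else, mostly with a low value. They report only what shows in the picture. A call takes as long as a camera call.
- look_for(label, picture): "point" ([x, y, z] in m, in world coordinates, good to about 4 mm: the middle of the surface that is visible of it).
- silhouettes(label, picture): "mask" (480x640 bool, what is visible of it).
- tip_of(label, picture): "point" ([x, y, z] in m, in world coordinates, good to about 4 mm: a listed point, or the origin of a listed thing).
The state is a dict: "t": time; "q": joint angles; "dq": joint speeds; "effort": joint torques, N m; "eef_pos": TCP position; "tcp_rot": TCP orientation; "wrist_force": force on the tool from outside, world axes, zero at the start; "torque": the same for the moment, N m; "width": finger opening in m.
Only numpy, scipy, OpenCV 4.12 (cv2) and the standard library are available. Lean on these libraries where they do the work, as an engineer would, in place of code of your own. Each camera call takes 0.05 s, during which the arm holds its last target. There are 200 camera calls.

## Working session

There is one attempt and no reset: what is moved stays moved. The work goes in short steps, Python scripts to look and compute and a tool call to move; the robot and the scene stay as the last step left them, time stands still between calls to the robot, and variables do not carry over. Pictures are saved under pics/ and viewed, about 8 in all and at most 12, crops included, and the job is handed in when it is done.

Besides the shell and the picture viewer there is one more tool, called by a JSON object that holds its "fn" and its "kwargs", one argument or row to a line. carry_out: Moves the arm, as the interface text tells. Its arguments: {"type":"object","properties":{"plan":{"type":"array"},"grip_force":{"type":"number"}},"required":["plan"]}

```bash
mkdir -p pics
cat > h.py <<'E'
import numpy as np, cv2
from station import *
def pts(pic,mask=None):
    z=pic["z_map"]; v,u=np.nonzero((z>0)&(mask if mask is not None else True))
    d=z[v,u]; c=np.stack([(u-pic["cx"])/pic["fx"]*d,(v-pic["cy"])/pic["fy"]*d,d],1)
    return (c-pic["t"])@pic["R"]
def proj(pic,X):
    c=pic["R"]@np.array(X)+pic["t"]; return [round(c[0]/c[2]*pic["fx"]+pic["cx"]),round(c[1]/c[2]*pic["fy"]+pic["cy"])]
def save(pic,n): cv2.imwrite("pics/"+n,pic["image"][:,:,::-1])
E
python3 - <<'E'
from h import *
np.set_printoptions(precision=4,suppress=True)
s=observe(); print(s)
P={n:read_camera(n) for n in("side","top")}
for n,p in P.items():
    save(p,n+"1.png"); print(n,"cam at",-p["R"].T@p["t"])
    for l in["reader","cover_lip","reader_rear","reader_nose","dock","dock_mouth","dock_stop","dome_bottle","dropper","timer","petri","bottle_a","microscope"]:
        r=tip_of(l,p)[:2]; print(n,l,[(np.round(x["point"],3),round(x["p"],2),proj(p,x["point"])) for x in r])
E
```

```text
{'t': 0.0, 'q': array([ 1.2168,  0.2178,  1.615 ,  0.    ,  1.3113, -0.1122]), 'dq': array([-0.0006,  0.0002,  0.0007,  0.0009,  0.0004, -0.    ]), 'effort': array([ -0.0026, -39.6841, -30.3851,  -0.0003,   0.0099,  -0.    ]), 'eef_pos': array([0.1494, 0.6061, 0.2489]), 'tcp_rot': array([ 0.7028, -0.0855,  0.0851, -0.7011]), 'wrist_force': array([-0.4843, -0.8328, -0.2172]), 'torque': array([-0.0393,  0.0026,  0.0007]), 'width': 0.08534820636554792}
side cam at [0.7969 0.652  0.8048]
side reader [(array([0.538, 0.216, 0.002]), 0.68, [311, 230])]
side cover_lip [(array([0.532, 0.262, 0.086]), 0.79, [326, 222])]
side reader_rear [(array([0.551, 0.131, 0.024]), 0.59, [285, 200])]
side reader_nose [(array([0.548, 0.127, 0.026]), 0.68, [285, 197]), (array([0.528, 0.31 , 0.013]), 0.62, [339, 258])]
side dock [(array([ 0.568,  0.405, -0.   ]), 0.96, [349, 308])]
side dock_mouth []
side dock_stop [(array([ 0.554,  0.517, -0.   ]), 0.65, [389, 352])]
side dome_bottle [(array([0.384, 0.311, 0.002]), 0.65, [395, 230])]
side dropper [(array([0.694, 0.176, 0.   ]), 0.53, [237, 250])]
side timer [
[... 447 characters left out ...]
]), 0.83, [324, 259])]
top reader_rear [(array([0.546, 0.131, 0.023]), 0.64, [395, 254])]
top reader_nose [(array([0.532, 0.305, 0.012]), 0.58, [306, 264])]
top dock [(array([ 0.567,  0.413, -0.002]), 0.57, [253, 249])]
top dock_mouth []
top dock_stop []
top dome_bottle [(array([ 0.378,  0.311, -0.004]), 0.63, [305, 342])]
top dropper [(array([0.69 , 0.178, 0.001]), 0.46, [367, 185])]
top timer [(array([ 0.67 ,  0.376, -0.002]), 0.61, [270, 198]), (array([0.552, 0.517, 0.003]), 0.58, [201, 257])]
top petri [(array([ 0.448,  0.41 , -0.003]), 0.95, [255, 308])]
top bottle_a [(array([0.55 , 0.521, 0.002]), 0.91, [199, 258]), (array([ 0.486,  0.488, -0.003]), 0.85, [216, 289])]
top microscope []
```

View pics/side1.png

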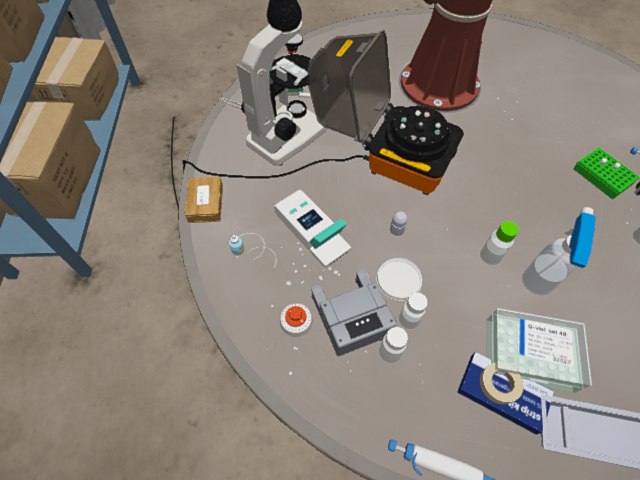

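View pics/top1.png

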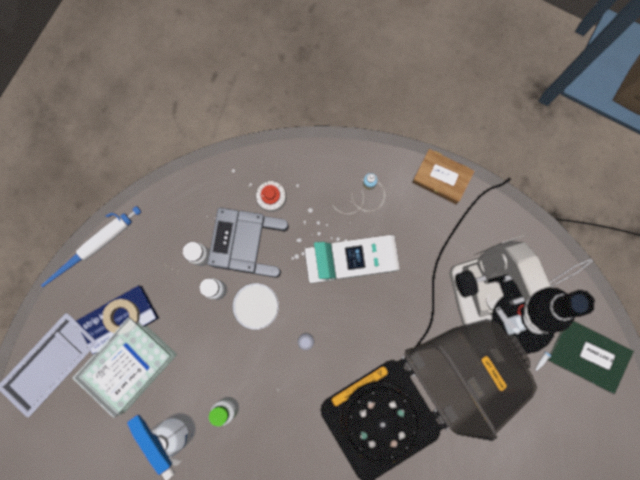

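Run:
```python
from h import *
np.set_printoptions(precision=4,suppress=True)
for n in("side","top"):
    p=read_camera(n); A=pts(p)
    for l in("reader","dock"):
        m=silhouettes(l,p)
        if not m: print(n,l,"none");continue
        m=cv2.erode(m[0]["mask"].astype(np.uint8),np.ones((3,3)))>0
        X=pts(p,m); print(n,l,len(X),"z pct",np.percentile(X[:,2],[2,25,50,75,98]))
        for h in ((.036,.045),) if l=="reader" else ((.03,.04),(.055,.065)):
            S=X[(X[:,2]>h[0])&(X[:,2]<h[1])]
            if len(S)<20: continue
            r=cv2.minAreaRect((S[:,:2]*1000).astype(np.float32)); print(h,len(S),r,cv2.boxPoints(r).round(0).tolist())
    # microscope cloud
    T=A[(A[:,2]>.1)&(A[:,2]<.5)&(A[:,0]>.0)&(A[:,0]<.9)&(A[:,1]<.7)]
    H=np.histogram2d(T[:,0],T[:,1],[np.arange(0,.95,.1),np.arange(-.5,.75,.1)])[0]; print(H.astype(int))
```

```text
side reader 2580 z pct [0.0152 0.0212 0.0388 0.0408 0.0835]
(0.036, 0.045) 1385 ((541.4287719726562, 207.38998413085938), (67.40461730957031, 139.75018310546875), 6.6260175704956055) [[500.0, 273.0], [516.0, 134.0], [583.0, 142.0], [567.0, 281.0]]
side dock none
[[   0    0    0    0  583 2795    0    0    0    0    0    0]
 [   0    0    0    0   17   20  188   63    0    0  255    0]
 [   0    0    0    0  386 1375 1331  791    0  251 1787    1]
 [   0    0    0   32  694 2469  581   20    0    0    0    0]
 [   0    0    0   59 3460 1007    0    0    0    0    0    0]
 [   0    0    0    0 2001   23    0    0    0    0    0    0]
 [   0    0    0    0    0    0    0    0    0    0    0    0]
 [   0    0    0    0    0    0    0    0    0    0    0    0]
 [   0    0    0    0    0    0    0    0    0    0    0    0]]
top reader 3112 z pct [0.0154 0.0371 0.0393 0.0426 0.0836]
(0.036, 0.045) 1930 ((540.6661987304688, 200.12930297851562), (67.68799591064453, 138.16200256347656), 6.650467395782471) [[499.0, 265.0], [515.0, 128.0], [582.0, 135.0], [566.0, 273.0]]
top dock 3047 z pct [0.
[... 269 characters left out ...]
863281), (89.3450927734375, 112.51778411865234), 79.43190002441406) [[515.0, 404.0], [625.0, 383.0], [642.0, 471.0], [531.0, 491.0]]
[[   0    0    0    0    0    0    0    0    0    0    0    0]
 [   0    0    0    0    0    0  532  119    0    0  344    0]
 [   0    0    0    0  479 1495 2777 1106    0  296 1718    0]
 [   0    0    0   51 2519 3374  296   20    0    0    0    0]
 [   0    0    0    0 5056  723    0    0    0    0    0    0]
 [   0    0    0    0 1251   32    0    0    0    0    0    0]
 [   0    0    0    0    0    0    0    0    0    0    0    0]
 [   0    0    0    0    0    0    0    0    0    0    0    0]
 [   0    0    0    0    0    0    0    0    0    0    0    0]]
```

Side view: the reader is at (312,225) with its cover raised at (327,233), and the dock is at (355,312) with its mouth facing the reader. Top view: reader (352,260), dock (245,242), microscope (510,290), centrifuge (420,390). The reader's origin sits nearly on the bay's centre line. It mainly needs a turn of about -17°. Next I'll check the clearance to the microscope.

Run:
```python
from h import *
from scipy.spatial.transform import Rotation as Ro
np.set_printoptions(precision=3,suppress=True)
print(Ro.from_quat(observe()["tcp_rot"]).as_matrix())
A=np.vstack([pts(read_camera(n)) for n in("side","top")])
for lo in np.arange(.05,.45,.05):
    T=A[(A[:,2]>lo)&(A[:,2]<lo+.05)&(A[:,0]>.2)&(A[:,0]<.7)&(A[:,1]<.25)&(A[:,1]>-.3)]
    g=(T[:,:2]//.03*.03)
    print("z %.2f"%lo)
    for x in np.unique(g[:,0]):
        y=T[g[:,0]==x][:,1]
        if len(y)>8: print("  x%.2f: y %.3f..%.3f n%d"%(x,*np.percentile(y,[2,98]),len(y)),end="")
    print()
```

```text
[[ 0.971  0.     0.239]
 [-0.239 -0.     0.971]
 [ 0.    -1.    -0.   ]]
z 0.05
  x0.18: y 0.076..0.249 n214  x0.21: y 0.038..0.249 n875  x0.24: y -0.000..0.248 n1696  x0.27: y -0.003..0.247 n2155  x0.30: y 0.038..0.228 n2512  x0.33: y 0.053..0.179 n1336  x0.36: y -0.071..0.130 n155  x0.39: y -0.083..0.062 n251  x0.42: y -0.073..-0.018 n307  x0.45: y -0.063..0.030 n487  x0.48: y -0.045..0.034 n378  x0.51: y -0.084..0.004 n315  x0.54: y -0.041..-0.024 n25  x0.69: y 0.168..0.184 n47
z 0.10
  x0.18: y 0.120..0.233 n605  x0.21: y 0.027..0.242 n2400  x0.24: y -0.012..0.243 n2447  x0.27: y -0.019..0.234 n1605  x0.30: y 0.143..0.209 n255  x0.36: y 0.070..0.129 n541  x0.39: y 0.019..0.069 n392  x0.42: y -0.054..-0.037 n104  x0.45: y -0.058..0.030 n361  x0.48: y -0.030..0.032 n824  x0.51: y -0.091..-0.006 n389  x0.54: y -0.042..-0.023 n87
z 0.15
  x0.21: y 0.021..0.039 n331  x0.24: y -0.013..0.022 n439  x0.36: y -0.105..0.119 n1191  x0.39: y -0.107..0.070 n1436  x0.42: y -0.104..-0.011 n916  x0.45: y -0.080..-0.024 n593  x0.48: y -0.046..-0.013 n427  x0.51: y -0.023..-0.006 n430  x0.54: y -0.
[... 267 characters left out ...]
 y -0.026..-0.021 n11  x0.48: y -0.024..-0.013 n361  x0.51: y -0.035..-0.005 n594  x0.54: y -0.042..-0.022 n143
z 0.25
  x0.24: y 0.014..0.035 n200  x0.27: y 0.015..0.052 n369  x0.30: y 0.031..0.068 n485  x0.33: y 0.048..0.087 n418  x0.36: y 0.066..0.098 n183  x0.39: y -0.059..-0.026 n330  x0.42: y -0.040..-0.024 n360  x0.45: y -0.061..-0.023 n926  x0.48: y -0.055..-0.015 n1076  x0.51: y -0.047..-0.010 n707  x0.54: y -0.044..-0.023 n34
z 0.30
  x0.39: y -0.075..-0.026 n676  x0.42: y -0.049..-0.023 n990  x0.45: y -0.069..-0.033 n440
z 0.35
  x0.39: y -0.063..-0.045 n70  x0.42: y -0.050..-0.039 n318
z 0.40
  x0.39: y -0.057..-0.049 n15  x0.42: y -0.070..-0.039 n634  x0.45: y -0.063..-0.047 n24
```

Run:
```python
from h import *
e=observe()["eef_pos"]
for n in("side","top"):
    p=read_camera(n); print(n,proj(p,e),proj(p,e+[0,0,-.019]),proj(p,e+[0,0,.2]))
    A=pts(p); T=A[(A[:,2]>.1)&(A[:,1]>.3)&(A[:,0]>-.2)&(A[:,0]<.6)]; print(len(T),np.percentile(T,[2,50,98],axis=0).round(3).tolist() if len(T) else "")
    print([(x["p"],x["point"]) for x in look_for("cover_lip",p)][:2])
```

```text
side [663, 213] [655, 220] [782, 112]
2294 [[0.167, 0.457, 0.103], [0.237, 0.556, 0.17], [0.271, 0.594, 0.204]]
[(0.96, [0.5387, 0.2771, 0.0762])]
top [104, 508] [108, 504] [37, 564]
2356 [[0.181, 0.452, 0.104], [0.232, 0.543, 0.174], [0.27, 0.588, 0.195]]
[(0.82, [0.5331, 0.2712, 0.0801])]
```

Run:
```python
import station; print(station.tips_ahead, callable(station.tips_ahead) and station.tips_ahead())
```

```text
0.019 False
```

{"fn": "carry_out", "kwargs": {
  "plan": [
    [[0,0,0,0,0,0.04,255],[0,0,0,0,0,0.08,255],[0,0,-0.1,0.02,-0.02,0.1,255],[0,0,-0.22,0.045,-0.045,0.1,255],[0,0,-0.34,0.07,-0.07,0.1,255],[0,0,-0.46,0.1,-0.1,0.1,255],[0,0,-0.58,0.13,-0.13,0.1,255],[0,0,-0.7,0.16,-0.16,0.1,255],[0,0,-0.82,0.19,-0.19,0.1,255],[0,0,-0.94,0.22,-0.22,0.1,255]]
  ],
  "grip_force": 20
}}

```text
t: 2.83
eef_pos: [0.368, 0.3879, 0.3506]
tcp_rot: [-0.586, 0.395, -0.396, 0.586]
wrist_force: [1.2, 0.8, -0.6]
width: 0.0004
```

{"fn": "carry_out", "kwargs": {
  "plan": [
    [[0,0,-0.1,0.028,-0.027,-0.02,255],[0,0,-0.2,0.056,-0.054,-0.05,255],[0,0,-0.275,0.084,-0.081,-0.08,255],[0,0,-0.275,0.112,-0.108,-0.11,255],[0,0,-0.275,0.14,-0.135,-0.14,255],[0,0,-0.275,0.168,-0.165,-0.16,255],[0,0,-0.275,0.168,-0.165,-0.19,255],[0,0,-0.275,0.168,-0.165,-0.21,255],[0,0,-0.275,0.168,-0.165,-0.21,255]]
  ]
}}

```text
t: 3.58
eef_pos: [0.5311, 0.221, 0.1326]
tcp_rot: [0.531, -0.474, 0.469, -0.523]
wrist_force: [-2.0, -0.4, -0.4]
width: 0.0001
```

Run:
```python
from h import *
from scipy.spatial.transform import Rotation as Ro
s=observe(); print(s["eef_pos"].round(4),s["q"].round(3),s["wrist_force"].round(1)); print(Ro.from_quat(s["tcp_rot"]).as_matrix().round(3))
a=[]
for n in("side","top"):
    p=read_camera(n); a.append(p["image"][120:360,180:480])
    print(n,proj(p,s["eef_pos"]),[(x["p"],x["point"]) for x in tip_of("cover_lip",p)][:2])
cv2.imwrite("pics/c1.png",cv2.resize(np.hstack(a),(800,320))[:,:,::-1])
```

```text
[0.5311 0.221  0.1326] [ 2.730e-01  2.490e-01  1.813e+00 -1.000e-03  1.094e+00  1.620e-01] [-2.  -0.4 -0.4]
[[ 0.11  -0.013  0.994]
 [-0.994 -0.004  0.11 ]
 [ 0.003 -1.    -0.014]]
side [315, 194] [(0.64, [0.5321, 0.2655, 0.0876])]
top [351, 257] [(0.6, [0.5322, 0.2694, 0.0912])]
```

View pics/c1.png

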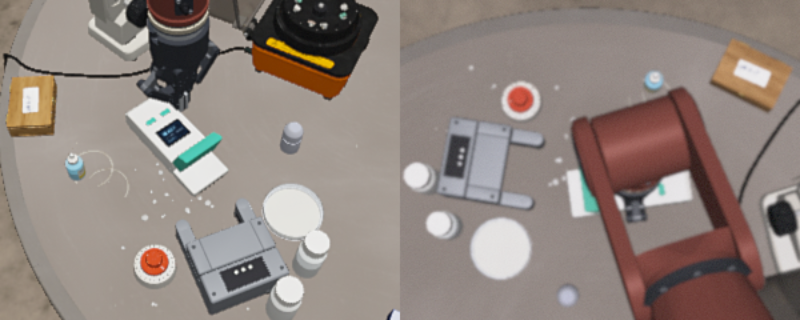

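The crop shows the closed fingertips at (165,95), behind the green cover at (198,150), with everything else clear. I'll swing the cover now.

{"fn": "carry_out", "kwargs": {
  "plan": [
    [[0,0,0,0,0,-0.02,255],[0,0,0,0,0,-0.04,255],[0,0,0,0,0,-0.051,255],[0,0,0,0,0,-0.051,255],[0,0,0,-0.002,0.013,-0.051,255],[0,0,0,-0.003,0.024,-0.051,255],[0,0,0,-0.004,0.034,-0.051,255],[0,0,0,-0.005,0.044,-0.051,255],[0,0,0,-0.006,0.05,-0.051,255],[0,0,0,-0.006,0.054,-0.051,255]]
  ]
}}

```text
t: 4.62
eef_pos: [0.529, 0.2802, 0.09]
tcp_rot: [-0.527, 0.47, -0.47, 0.528]
wrist_force: [-0.4, -1.2, -0.1]
width: -0.0
```

{"fn": "carry_out", "kwargs": {
  "plan": [
    [[0,0,0,-0.001,0.003,-0.006,255],[0,0,0,-0.001,0.004,-0.012,255],[0,0,0,-0.001,0.004,-0.018,255],[0,0,0,-0.001,0.004,-0.023,255],[0,0,0,-0.001,0.004,-0.026,255],[0,0,0,-0.001,0.004,-0.027,255],[0,0,0,-0.001,0.004,-0.028,255]]
  ]
}}

```text
t: 5.2
eef_pos: [0.5273, 0.2819, 0.0604]
tcp_rot: [0.528, -0.471, 0.471, -0.527]
wrist_force: [0.0, 0.2, 0.4]
width: -0.0004
```

Run:
```python
from h import *
p=read_camera("side"); a=[p["image"][120:360,180:480]]
cv2.imwrite("pics/c2.png",cv2.resize(a[0],(750,600))[:,:,::-1])
print([(x["p"],x["point"],proj(p,x["point"])) for x in tip_of("cover_lip",p)][:2])
```

```text
[(0.86, [0.5272, 0.3002, 0.0464], [337, 246])]
```

View pics/c2.png

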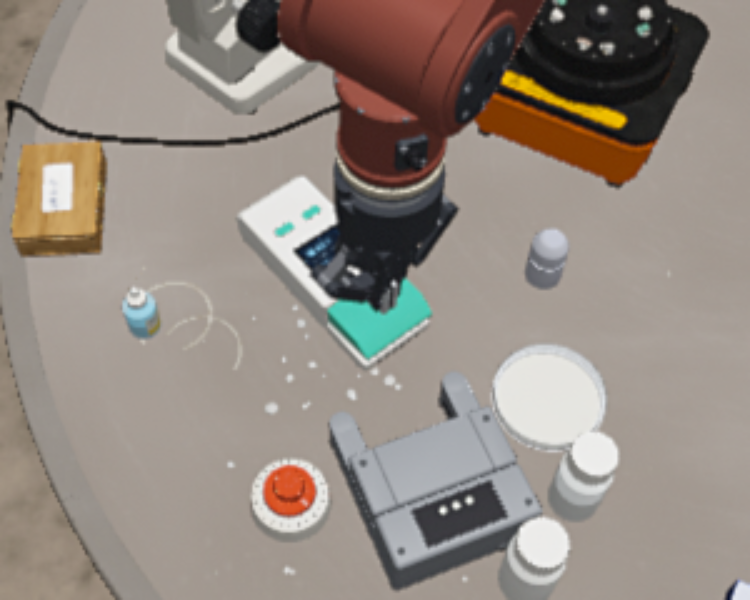

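The cover (380,320) is almost flush. I'll press it the last millimetres, moving the fingertip towards the lip.

{"fn": "carry_out", "kwargs": {
  "plan": [
    [[0,0,0,-0.001,0.008,0,255],[0,0,0,-0.001,0.01,-0.001,255],[0,0,0,-0.001,0.01,-0.002,255],[0,0,0,-0.001,0.01,-0.003,255],[0,0,0,-0.001,0.01,-0.003,255]]
  ]
}}

```text
t: 5.72
eef_pos: [0.5268, 0.2926, 0.0581]
tcp_rot: [0.528, -0.471, 0.471, -0.528]
wrist_force: [-0.0, -0.1, 0.0]
width: -0.0002
```

{"fn": "carry_out", "kwargs": {
  "plan": [
    [[0,0,0,0,0,-0.001,255],[0,0,0,0,0,-0.002,255],[0,0,0,0,0,-0.002,255],[0,0,0,0,0,-0.002,255]]
  ]
}}

```text
t: 6.05
eef_pos: [0.527, 0.2926, 0.0565]
tcp_rot: [-0.528, 0.471, -0.471, 0.528]
wrist_force: [-0.6, 0.4, 2.4]
width: 0.0001
```

{"fn": "carry_out", "kwargs": {
  "plan": [
    [[0,0,0,0,0,-0.001,255],[0,0,0,0,0,-0.001,255],[0,0,0,0,0,-0.001,255]]
  ]
}}

```text
t: 6.3
eef_pos: [0.5271, 0.2926, 0.0563]
tcp_rot: [0.528, -0.471, 0.471, -0.528]
wrist_force: [-2.4, 0.1, 6.2]
width: -0.0002
```

{"fn": "carry_out", "kwargs": {
  "plan": [
    [[0,0,0,0,0,0.03,255],[0,0,0,0,0,0.06,255],[0,0,0,0,-0.03,0.09,0],[0,0,0,0.01,-0.06,0.09,0],[0,0,0,0.012,-0.08,0.09,0],[0,0,0,0.012,-0.08,0.09,0],[0,0,0,0.012,-0.08,0.09,0],[0,0,0,0.012,-0.08,0.09,0]]
  ]
}}

```text
t: 6.97
eef_pos: [0.5385, 0.2126, 0.1447]
tcp_rot: [0.528, -0.471, 0.471, -0.527]
wrist_force: [-0.2, -0.6, 0.4]
width: 0.0723
```

```bash
cat >> h.py <<'E'
def reader_rect(n):
    p=read_camera(n); m=silhouettes("reader",p)
    if not m: return p,None
    X=pts(p,cv2.erode(m[0]["mask"].astype(np.uint8),np.ones((3,3)))>0)
    S=X[(X[:,2]>.034)&(X[:,2]<.048)]
    r=cv2.minAreaRect((S[:,:2]*1000).astype(np.float32))
    print(n,len(S),"zmed",np.median(S[:,2]).round(4),"zmax",np.percentile(X[:,2],98).round(4),[np.round(v,1) for v in r],cv2.boxPoints(r).round(0).tolist())
    for l in("reader","reader_rear","reader_nose","cover_lip"):
        print("  ",l,[(np.round(x["point"],3).tolist(),round(x["p"],2)) for x in tip_of(l,p)[:2]])
    return p,S
E
python3 - <<'E'
from h import *
s=observe(); print(s["eef_pos"].round(4),s["width"],s["wrist_force"].round(1))
for n in("side","top"): reader_rect(n)
E
```

```text
[0.5385 0.2126 0.1447] 0.07225893560827179 [-0.2 -0.6  0.4]
side 1974 zmed 0.039 zmax 0.0421 [array([539.8, 221.3]), array([ 67.6, 163.5]), np.float64(6.7)] [[497.0, 299.0], [516.0, 136.0], [583.0, 144.0], [564.0, 306.0]]
   reader [([0.536, 0.22, 0.001], 0.83)]
   reader_rear [([0.549, 0.133, 0.022], 0.89)]
   reader_nose [([0.529, 0.315, 0.014], 0.97)]
   cover_lip [([0.524, 0.304, 0.042], 0.72)]
top 928 zmed 0.0379 zmax 0.0425 [array([537.6, 217.4]), array([ 67.2, 169.4]), np.float64(5.4)] [[496.0, 299.0], [512.0, 130.0], [579.0, 136.0], [563.0, 305.0]]
   reader []
   reader_rear [([0.546, 0.132, 0.022], 0.55)]
   reader_nose [([0.527, 0.305, 0.012], 0.9)]
   cover_lip [([0.53, 0.31, 0.044], 0.92)]
```

{"fn": "carry_out", "kwargs": {
  "plan": [
    [[0,0,0,0.001,-0.002,0,0],[0,0,0,0.001,-0.002,0,0],[0,0,0,0.001,-0.002,0,0],[0,0,0,0.001,-0.002,-0.03,0],[0,0,0,0.001,-0.002,-0.06,0],[0,0,0,0.001,-0.002,-0.085,0],[0,0,0,0.001,-0.002,-0.1,0],[0,0,0,0.001,-0.002,-0.1,0]]
  ]
}}

```text
t: 8.23
eef_pos: [0.5362, 0.2094, 0.0409]
tcp_rot: [0.53, -0.473, 0.469, -0.525]
wrist_force: [-0.8, -0.2, -0.4]
width: 0.0852
```

Run:
```python
from h import *
s=observe(); print(s["eef_pos"].round(4),s["width"],s["wrist_force"].round(1))
p=read_camera("side"); cv2.imwrite("pics/c3.png",cv2.resize(p["image"][150:310,220:420],(750,600))[:,:,::-1])
```

```text
[0.5362 0.2094 0.0409] 0.08516927055051232 [-0.8 -0.2 -0.4]
```

View pics/c3.png

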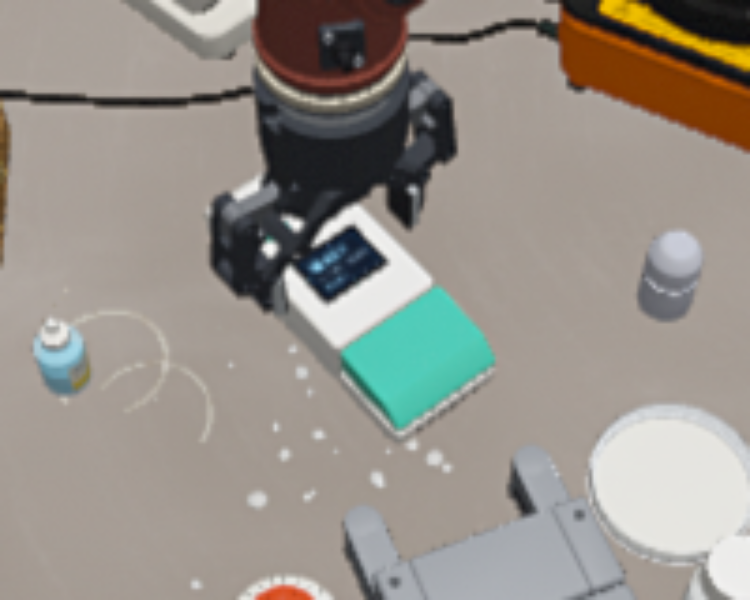

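The fingers straddle the reader with the cover flush, and both pads have clearance. I'll lower, close lightly and turn it flat on the table.

{"fn": "carry_out", "kwargs": {
  "plan": [
    [[0,0,0,0,0,-0.01,0],[0,0,0,0,0,-0.018,0],[0,0,0,0,0,-0.018,0],[0,0,0,0,0,-0.018,48],[0,0,0,0,0,-0.018,48],[0,0,0,0,0,-0.018,48],[0,0,0,0,0,-0.018,48],[0,0,0,0,0,-0.018,48],[0,0,0,0,0,-0.018,48]]
  ],
  "grip_force": 20
}}

```text
t: 9.03
eef_pos: [0.54, 0.2106, 0.0279]
tcp_rot: [0.528, -0.471, 0.471, -0.528]
wrist_force: [-2.3, -0.6, 3.9]
width: 0.0696
```

{"fn": "carry_out", "kwargs": {
  "plan": [
    [[0,0,-0.04,0,0,0,48],[0,0,-0.09,-0.001,0,0,48],[0,0,-0.14,-0.001,0,0,48],[0,0,-0.19,-0.002,0,0,48],[0,0,-0.24,-0.002,0,0,48],[0,0,-0.28,-0.003,0,0,48],[0,0,-0.3,-0.003,0,0,48],[0,0,-0.3,-0.003,0,0,48],[0,0,-0.3,-0.003,0,0,48]]
  ]
}}

```text
t: 9.78
eef_pos: [0.5379, 0.2104, 0.028]
tcp_rot: [0.451, -0.544, 0.545, -0.452]
wrist_force: [-0.7, -1.6, 4.0]
width: 0.0695
```

Run:
```python
from h import *
from scipy.spatial.transform import Rotation as Ro
s=observe(); R=Ro.from_quat(s["tcp_rot"]).as_matrix(); print(s["eef_pos"].round(4),s["width"],s["wrist_force"].round(1),"push dir az",np.degrees(np.arctan2(-R[1,0],-R[0,0])))
for n in("side","top"): reader_rect(n)
```

```text
[0.5379 0.2104 0.028 ] 0.06953536755308867 [-0.7 -1.6  4. ] push dir az 79.34506956995276
side 1405 zmed 0.0393 zmax 0.0424 [array([542., 220.]), array([163.2,  67.2]), np.float64(79.4)] [[494.0, 146.0], [560.0, 134.0], [590.0, 294.0], [524.0, 306.0]]
   reader [([0.539, 0.217, 0.004], 0.6)]
   reader_rear [([0.528, 0.134, 0.023], 0.81)]
   reader_nose [([0.56, 0.311, 0.012], 0.86)]
   cover_lip [([0.554, 0.304, 0.039], 0.71)]
```

Run:
```python
from h import *
d=np.array([np.cos(np.radians(79.4)),np.sin(np.radians(79.4))]); n=np.array([d[1],-d[0]])
o=np.array([.5724,.4061])
for c in("side","top"):
    p=read_camera(c); X=pts(p); q=X[:,:2]-o; a=q@d; l=q@n; z=X[:,2]
    def lat(name,k):
        if k.sum()<30: print(c,name,k.sum());return
        print(c,name,k.sum(),"lat",(np.percentile(l[k],[1,99])*1000).round(1),"mid",(np.percentile(l[k],[1,99]).mean()*1000).round(2),"along",(np.percentile(a[k],[1,99])*1000).round(1))
    for lo in (-.01,.01,.03,.05): lat("hood",(z>.053)&(z<.068)&(a>lo)&(a<lo+.02)&(abs(l)<.075))
    k=(z>.03)&(z<.041)&(a>-.065)&(a<-.018)
    lat("cheekL",k&(l<-.025)&(l>-.065)); lat("cheekR",k&(l>.025)&(l<.065))
    for lo in(-.14,-.12,-.25,-.23,-.21): lat("reader %.2f"%lo,(z>.035)&(z<.045)&(a>lo)&(a<lo+.02)&(abs(l)<.05))
    lat("readerall",(z>.035)&(z<.045)&(a>-.26)&(a<-.085)&(abs(l)<.05))
```

```text
side hood 618 lat [-56.1  55. ] mid -0.54 along [-9.5  9.7]
side hood 653 lat [-56.8  55.1] mid -0.86 along [10.2 29.8]
side hood 680 lat [-56.6  55.2] mid -0.71 along [30.1 49.9]
side hood 691 lat [-56.3  55. ] mid -0.66 along [50.3 69.8]
side cheekL 173 lat [-57.  -37.7] mid -47.37 along [-54.3 -19.1]
side cheekR 179 lat [36.6 55.9] mid 46.26 along [-54.4 -18.6]
side reader -0.14 310 lat [-31.   36.9] mid 2.95 along [-139.6 -120.2]
side reader -0.12 148 lat [-31.3  36.8] mid 2.72 along [-119.7 -108.1]
side reader -0.25 6
side reader -0.23 50 lat [-29.3  10.7] mid -9.29 along [-217.4 -210.2]
side reader -0.21 253 lat [-41.8  47.1] mid 2.63 along [-209.8 -190.2]
side readerall 1498 lat [-32.6  37.8] mid 2.63 along [-216.  -110.7]
top hood 622 lat [-55.2  56.3] mid 0.53 along [-9.8  9.8]
top hood 612 lat [-55.4  55.7] mid 0.14 along [10.3 29.7]
top hood 609 lat [-55.   56.3] mid 0.63 along [30.2 49.8]
top hood 616 lat [-55.7  55.5] mid -0.08 along [50.2 69.8]
top cheekL 206 lat [-56.  -36.5] mid -46.25 along [-58.  -18.1]
top cheekR 202 lat [37.7 57.6] mid 47.66 along [-57.4 -18.3]
top reader -0.14 275 lat [-30.2  35.4] mid 2.61 along [-139.7 -120.2]
top reader -0.12 107 lat [-29.7  36.8] mid 3.56 along [-119.9 -110.9]
top reader -0.25 136 lat [-30.1   5.8] mid -12.13 along [-249.9 -230.5]
top reader -0.23 31 lat [-29.9 -16.5] mid -23.21 along [-229.6 -220.1]
top reader -0.21 0
top readerall 737 lat [-30.1  35.3] mid 2.59 along [-259.1 -111.9]
```

{"fn": "carry_out", "kwargs": {
  "plan": [
    [[0,0,0,-0.0015,0,0,48],[0,0,0,-0.003,0.0005,0,48],[0,0,0,-0.003,0.0005,0,48],[0,0,0,-0.003,0.0005,0,48],[0,0,0,-0.003,0.0005,0,0],[0,0,0,-0.003,0.0005,0,0],[0,0,0,-0.003,0.0005,0,0],[0,0,0,-0.003,0.0005,0,0],[0,0,0,-0.003,0.0005,0,0],[0,0,0,-0.003,0.0005,0,0]]
  ]
}}

```text
t: 11.12
eef_pos: [0.5333, 0.211, 0.0268]
tcp_rot: [-0.452, 0.544, -0.544, 0.451]
wrist_force: [-0.0, 1.1, 0.4]
width: 0.0852
```

{"fn": "carry_out", "kwargs": {
  "plan": [
    [[0,0,0,0,0,0.03,0],[0,0,0,0,0,0.065,0],[0,0,0,0,0,0.09,0],[0,0,0,-0.007,-0.035,0.09,120],[0,0,0,-0.014,-0.07,0.09,120],[0,0,0,-0.02,-0.107,0.09,120],[0,0,0,-0.02,-0.107,0.09,120],[0,0,0,-0.02,-0.107,0.09,120]]
  ]
}}

```text
t: 11.78
eef_pos: [0.5135, 0.1025, 0.1173]
tcp_rot: [-0.451, 0.545, -0.545, 0.45]
wrist_force: [-0.9, -0.4, -0.9]
width: 0.045
```

```bash
cat > m.py <<'E'
from h import *
d=np.array([np.cos(np.radians(79.4)),np.sin(np.radians(79.4))]); n=np.array([d[1],-d[0]])
o=np.array([.5724,.4061])
s=observe(); q=s["eef_pos"][:2]-o; print(s["t"],s["eef_pos"].round(4),s["width"],s["wrist_force"].round(1),"tcp along/lat",(q@d).round(4),(q@n).round(4))
for c in("side","top"):
    p,S=reader_rect(c)
    X=pts(p); q=X[:,:2]-o; a=q@d; l=q@n; z=X[:,2]
    k=(z>.035)&(z<.046)&(a>-.28)&(a<-.02)&(abs(l)<.0365)
    if k.sum()>50: print(c,"reader along",(np.percentile(a[k],[1,99])*1000).round(1))
    for lo in np.arange(-.28,-.05,.03):
        kk=k&(a>lo)&(a<lo+.03)
        if kk.sum()>40: print("   %.2f"%lo,kk.sum(),"lat",(np.percentile(l[kk],[1,99])*1000).round(1))
    save(p,"m_%s.png"%c)
E
python3 m.py
```

```text
11.7833 [0.5135 0.1025 0.1173] 0.04497220482749761 [-0.9 -0.4 -0.9] tcp along/lat -0.3092 -0.002
side 2062 zmed 0.039 zmax 0.0422 [array([539.7, 221.5]), array([162.9,  66.4]), np.float64(79.5)] [[492.0, 147.0], [558.0, 135.0], [587.0, 296.0], [522.0, 308.0]]
   reader [([0.538, 0.222, 0.004], 0.87)]
   reader_rear [([0.521, 0.132, 0.023], 0.77), ([0.382, 0.312, 0.0], 0.71)]
   reader_nose [([0.556, 0.313, 0.014], 0.89)]
   cover_lip [([0.553, 0.309, 0.038], 0.66)]
side reader along [-267.6 -111.5]
   -0.28 226 lat [-33.   34.4]
   -0.25 369 lat [-33.   34.3]
   -0.22 385 lat [-33.7  34.5]
   -0.19 417 lat [-33.8  34.2]
   -0.16 443 lat [-34.   33.7]
   -0.13 297 lat [-33.5  33.6]
top 2770 zmed 0.0388 zmax 0.0436 [array([538.1, 217.4]), array([167. ,  68.5]), np.float64(79.4)] [[489.0, 142.0], [557.0, 129.0], [587.0, 293.0], [520.0, 306.0]]
   reader [([0.535, 0.22, -0.002], 0.68)]
   reader_rear [([0.518, 0.132, 0.022], 0.96)]
   reader_nose [([0.556, 0.306, 0.011], 0.55)]
   cover_lip [([0.554, 0.309, 0.044], 0.61), ([0.554, 0.517, -0.002], 0.41)]
top reader along [-271.5 -114.4]
   -0.28 392 lat [-31.8  34.9]
   -0.25 525 lat [-31.8  35.6]
   -0.22 538 lat [-32.   35.7]
   -0.19 543 lat [-32.4  35.7]
   -0.16 510 lat [-32.2  35.7]
   -0.13 269 lat [-32.2  35.3]
```

{"fn": "carry_out", "kwargs": {
  "plan": [
    [[0,0,0,0,0,-0.03,120],[0,0,0,0,0,-0.06,120],[0,0,0,0,0,-0.082,120],[0,0,0,0,0,-0.085,120],[0,0,0,0,0,-0.085,120],[0,0,0,0.0013,0.0075,-0.085,120],[0,0,0,0.0026,0.0145,-0.085,120],[0,0,0,0.0035,0.0205,-0.085,120],[0,0,0,0.0042,0.025,-0.085,120],[0,0,0,0.005,0.0295,-0.085,120]]
  ]
}}

```text
t: 13.22
eef_pos: [0.5203, 0.1339, 0.0338]
tcp_rot: [0.451, -0.543, 0.545, -0.452]
wrist_force: [-0.5, -3.0, 2.9]
width: 0.045
```

{"fn": "carry_out", "kwargs": {
  "plan": [
    [[0,0,0,0.0007,0.0045,0,120],[0,0,0,0.0014,0.009,0,120],[0,0,0,0.0021,0.0135,0,120],[0,0,0,0.0028,0.018,0,120],[0,0,0,0.0035,0.0225,0,120],[0,0,0,0.0035,0.0225,0,120]]
  ]
}}

```text
t: 13.72
eef_pos: [0.5224, 0.1571, 0.0321]
tcp_rot: [-0.451, 0.545, -0.544, 0.452]
wrist_force: [0.4, 0.3, 0.0]
width: 0.0452
```

```bash
python3 m.py
python3 - <<'E'
import cv2,numpy as np
a=[cv2.imread("pics/m_%s.png"%c) for c in("side","top")]
cv2.imwrite("pics/c4.png",cv2.resize(np.hstack([a[0][150:350,230:430],a[1][150:350,200:400]]),(800,400)))
E
```

```text
13.7167 [0.5224 0.1571 0.0321] 0.045223005592033134 [0.4 0.3 0. ] tcp along/lat -0.2539 -0.0033
side 2257 zmed 0.039 zmax 0.0423 [array([542.3, 255.8]), array([165.7,  68.9]), np.float64(79.6)] [[493.0, 180.0], [561.0, 168.0], [591.0, 331.0], [523.0, 344.0]]
   reader [([0.542, 0.251, 0.002], 0.87)]
   reader_rear [([0.526, 0.168, 0.024], 0.88), ([0.453, 0.409, -0.003], 0.49)]
   reader_nose [([0.38, 0.311, -0.001], 0.73), ([0.557, 0.347, 0.014], 0.57)]
   cover_lip [([0.557, 0.338, 0.041], 0.62)]
side reader along [-246.1  -76.3]
   -0.25 224 lat [-36.   31.9]
   -0.22 381 lat [-35.3  31.4]
   -0.19 406 lat [-35.9  31.7]
   -0.16 435 lat [-35.8  31.5]
   -0.13 450 lat [-35.4  31.4]
   -0.10 408 lat [-35.6  31.5]
top 2327 zmed 0.0391 zmax 0.0433 [array([542.2, 257.5]), array([153.6,  67.3]), np.float64(79.3)] [[495.0, 188.0], [561.0, 176.0], [590.0, 327.0], [523.0, 339.0]]
   reader [([0.537, 0.254, -0.0], 0.71)]
   reader_rear [([0.525, 0.17, 0.021], 0.81)]
   reader_nose [([0.56, 0.34, 0.008], 0.92)]
   cover_lip [([0.56, 0.346, 0.043], 0.64)]
top reader along [-220.8  -79.3]
   -0.22 398 lat [-35.   32.3]
   -0.19 531 lat [-35.   32.6]
   -0.16 550 lat [-35.3  32.9]
   -0.13 514 lat [-34.7  32.8]
   -0.10 344 lat [-35.1  32.2]
```

View pics/c4.png

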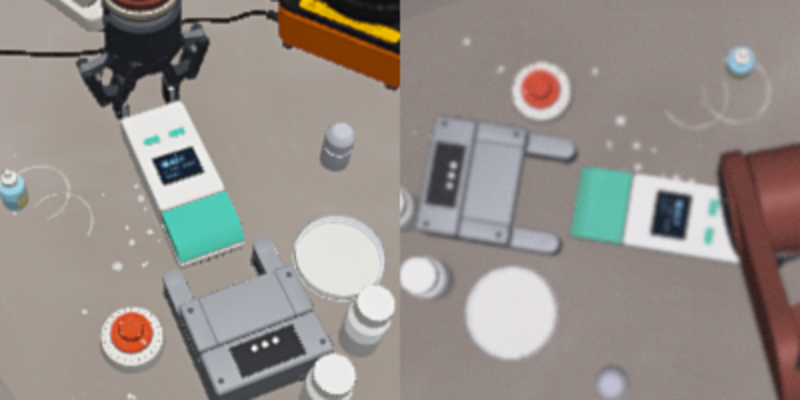

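The crops show the reader straight before the mouth, nose at (205,255) left and (575,205) right, both fingertips on its rear, and everything else untouched. It is about 1.4 mm left of centre, so I'll trim that while pushing on.

{"fn": "carry_out", "kwargs": {
  "plan": [
    [[0,0,0,0.0012,0.0038,0,120],[0,0,0,0.0025,0.0076,0,120],[0,0,0,0.0035,0.0115,0,120],[0,0,0,0.0042,0.0154,0,120],[0,0,0,0.0049,0.0193,0,120],[0,0,0,0.0056,0.0232,0,120],[0,0,0,0.0056,0.0232,0,120]]
  ]
}}

```text
t: 14.9
eef_pos: [0.5283, 0.1803, 0.0323]
tcp_rot: [-0.451, 0.544, -0.544, 0.452]
wrist_force: [0.3, -0.5, -0.3]
width: 0.0451
```

```bash
python3 m.py
```

```text
14.9 [0.5283 0.1803 0.0323] 0.045113122156240575 [ 0.3 -0.5 -0.3] tcp along/lat -0.2301 -0.0018
side 2239 zmed 0.039 zmax 0.0425 [array([548.9, 279.9]), array([165.2,  66.8]), np.float64(79.4)] [[501.0, 205.0], [566.0, 193.0], [597.0, 355.0], [531.0, 367.0]]
   reader [([0.549, 0.278, 0.003], 0.64)]
   reader_rear [([0.535, 0.187, 0.025], 0.79)]
   reader_nose [([0.564, 0.37, 0.012], 0.7)]
   cover_lip [([0.565, 0.361, 0.04], 0.63)]
side reader along [-222.7  -52.8]
   -0.22 286 lat [-34.6  32.2]
   -0.19 417 lat [-34.8  32.4]
   -0.16 415 lat [-34.8  32.5]
   -0.13 457 lat [-35.4  32.5]
   -0.10 480 lat [-35.5  32.6]
   -0.07 305 lat [-34.4  32.6]
top 2169 zmed 0.0389 zmax 0.0436 [array([549.2, 285. ]), array([143.6,  68.1]), np.float64(79.7)] [[503.0, 220.0], [570.0, 208.0], [596.0, 349.0], [529.0, 362.0]]
   reader [([0.543, 0.277, -0.002], 0.97)]
   reader_rear []
   reader_nose [([0.564, 0.362, 0.007], 0.9), ([0.381, 0.313, 0.001], 0.63)]
   cover_lip [([0.566, 0.367, 0.041], 0.81), ([0.551, 0.52, 0.0], 0.72)]
top reader along [-191.4  -56. ]
   -0.19 399 lat [-34.3  32.7]
   -0.16 537 lat [-33.8  33.9]
   -0.13 550 lat [-34.2  34.4]
   -0.10 494 lat [-34.1  34.1]
   -0.07 223 lat [-33.8  34.1]
```

{"fn": "carry_out", "kwargs": {
  "plan": [
    [[0,0,0,0.0009,0.005,0,120],[0,0,0,0.0018,0.01,0,120],[0,0,0,0.0028,0.015,0,120],[0,0,0,0.0037,0.02,0,120],[0,0,0,0.0047,0.025,0,120],[0,0,0,0.0056,0.03,0,120],[0,0,0,0.0056,0.03,0,120]]
  ]
}}

```text
t: 16.08
eef_pos: [0.534, 0.2106, 0.0324]
tcp_rot: [-0.451, 0.544, -0.544, 0.452]
wrist_force: [0.3, 0.1, 0.1]
width: 0.0452
```

{"fn": "carry_out", "kwargs": {
  "plan": [
    [[0,0,0,0.0009,0.005,0,120],[0,0,0,0.0018,0.01,0,120],[0,0,0,0.0028,0.015,0,120],[0,0,0,0.0037,0.02,0,120],[0,0,0,0.0047,0.025,0,120],[0,0,0,0.0056,0.03,0,120],[0,0,0,0.0056,0.03,0,120]]
  ]
}}

```text
t: 16.67
eef_pos: [0.5396, 0.2406, 0.0324]
tcp_rot: [-0.451, 0.544, -0.544, 0.452]
wrist_force: [-0.3, 0.1, -0.3]
width: 0.0451
```

```bash
python3 m.py
```

```text
16.6667 [0.5396 0.2406 0.0324] 0.04506661918368733 [-0.3  0.1 -0.3] tcp along/lat -0.1687 -0.0018
side 1989 zmed 0.0393 zmax 0.0424 [array([555.8, 322.4]), array([130.5,  68.8]), np.float64(79.0)] [[510.0, 265.0], [577.0, 252.0], [602.0, 380.0], [534.0, 393.0]]
   reader [([0.558, 0.338, 0.002], 0.56)]
   reader_rear [([0.541, 0.253, 0.025], 0.85)]
   reader_nose [([0.552, 0.516, -0.001], 0.19)]
   cover_lip []
side reader along [-161.7  -21. ]
   -0.16 301 lat [-34.9  31.9]
   -0.13 450 lat [-35.3  32.3]
   -0.10 479 lat [-35.4  32.9]
   -0.07 504 lat [-34.8  32.5]
top 1573 zmed 0.0393 zmax 0.044 [array([559.6, 340.8]), array([108.8,  68.4]), np.float64(79.2)] [[516.0, 294.0], [583.0, 281.0], [603.0, 388.0], [536.0, 401.0]]
   reader [([0.554, 0.339, 0.001], 0.95)]
   reader_rear []
   reader_nose [([0.574, 0.421, 0.007], 0.74), ([0.551, 0.52, 0.002], 0.47)]
   cover_lip []
top reader along [-116.6  -20.8]
   -0.13 122 lat [-34.6   0.3]
   -0.10 485 lat [-33.7  33.7]
   -0.07 541 lat [-34.4  34. ]
```

{"fn": "carry_out", "kwargs": {
  "plan": [
    [[0,0,0,0.0007,0.004,0,120],[0,0,0,0.0015,0.008,0,120],[0,0,0,0.0022,0.012,0,120],[0,0,0,0.0026,0.014,0,120],[0,0,0,0.0028,0.015,0,120],[0,0,0,0.003,0.016,0,120],[0,0,0,0.003,0.016,0,120]]
  ]
}}

```text
t: 17.85
eef_pos: [0.5422, 0.2555, 0.0322]
tcp_rot: [-0.451, 0.544, -0.544, 0.451]
wrist_force: [-0.9, -0.6, -0.3]
width: 0.0454
```

{"fn": "carry_out", "kwargs": {
  "plan": [
    [[0,0,0,0.0002,0.001,0,120],[0,0,0,0.0004,0.002,0,120],[0,0,0,0.0004,0.002,0,120]]
  ]
}}

```text
t: 18.1
eef_pos: [0.5426, 0.2574, 0.0322]
tcp_rot: [-0.451, 0.544, -0.544, 0.451]
wrist_force: [-0.3, -1.5, -0.5]
width: 0.0456
```

{"fn": "carry_out", "kwargs": {
  "plan": [
    [[0,0,0,0.0002,0.001,0,120],[0,0,0,0.0004,0.002,0,120],[0,0,0,0.0004,0.002,0,120]]
  ]
}}

```text
t: 18.35
eef_pos: [0.5428, 0.2581, 0.0322]
tcp_rot: [0.452, -0.544, 0.545, -0.451]
wrist_force: [-1.2, -6.4, 1.6]
width: 0.0451
```

```bash
python3 m.py | grep -v lip
python3 - <<'E'
import cv2,numpy as np
a=[cv2.imread("pics/m_%s.png"%c) for c in("side","top")]
cv2.imwrite("pics/c5.png",cv2.resize(np.hstack([a[0][190:390,250:450],a[1][150:350,170:370]]),(800,400)))
E
```

```text
18.35 [0.5428 0.2581 0.0322] 0.045139769671111524 [-1.2 -6.4  1.6] tcp along/lat -0.1509 -0.0019
side 1750 zmed 0.0393 zmax 0.0423 [array([558.4, 330.7]), array([114.6,  67.4]), np.float64(78.9)] [[514.0, 281.0], [580.0, 268.0], [603.0, 380.0], [536.0, 393.0]]
   reader [([0.562, 0.355, -0.0], 0.91)]
   reader_rear [([0.545, 0.267, 0.026], 0.76), ([0.38, 0.313, -0.001], 0.7)]
   reader_nose []
side reader along [-144.1  -21. ]
   -0.16 93 lat [-35.7  34.8]
   -0.13 439 lat [-34.8  32.6]
   -0.10 462 lat [-34.6  32.4]
   -0.07 514 lat [-34.9  32.8]
top 1100 zmed 0.0394 zmax 0.0438 [array([557.4, 332.8]), array([124.4,  67.3]), np.float64(77.6)] [[511.0, 279.0], [577.0, 265.0], [604.0, 386.0], [538.0, 401.0]]
   reader [([0.555, 0.355, -0.0], 0.95)]
   reader_rear [([0.544, 0.269, 0.019], 0.65)]
   reader_nose []
top reader along [-131.   -20.5]
   -0.10 176 lat [-34.2  28. ]
   -0.07 507 lat [-34.1  33.7]
```

View pics/c5.png

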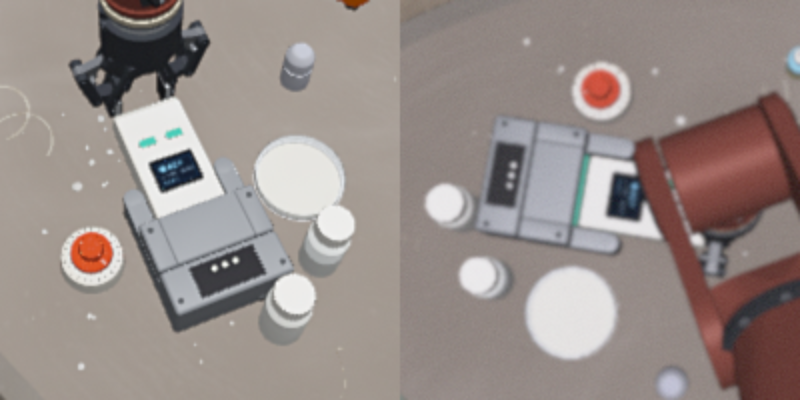

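The reader is in the bay under the hood. Its rear is at -144 mm, the home value, and the push force has started to rise. One firmer nudge, then I'll back off.

{"fn": "carry_out", "kwargs": {
  "plan": [
    [[0,0,0,0.0002,0.001,0,120],[0,0,0,0.0003,0.0015,0,120],[0,0,0,0.0003,0.0015,0,120],[0,0,0,0.0003,0.0015,0,120]]
  ]
}}

```text
t: 19.28
eef_pos: [0.5428, 0.2582, 0.0323]
tcp_rot: [0.453, -0.543, 0.545, -0.45]
wrist_force: [-2.2, -10.1, 3.9]
width: 0.0449
```

{"fn": "carry_out", "kwargs": {
  "plan": [
    [[0,0,0,-0.001,-0.005,0,120],[0,0,0,-0.003,-0.015,0,120],[0,0,0,-0.007,-0.04,0,120],[0,0,0,-0.009,-0.05,0.02,120],[0,0,0,-0.009,-0.05,0.06,120],[0,0,0,-0.009,-0.05,0.1,120],[0,0,0,-0.009,-0.05,0.14,120],[0,0,0,-0.009,-0.05,0.18,120],[0,0,0,-0.009,-0.05,0.2,120],[0,0,0,-0.009,-0.05,0.2,120]]
  ]
}}

```text
t: 20.12
eef_pos: [0.5386, 0.212, 0.2404]
tcp_rot: [0.446, -0.542, 0.546, -0.456]
wrist_force: [0.9, 0.9, 0.2]
width: 0.0456
```

```bash
python3 m.py | grep -v lip
python3 - <<'E'
from h import *
p=read_camera("side"); cv2.imwrite("pics/c6.png",cv2.resize(p["image"][150:390,200:500],(750,600))[:,:,::-1])
for l in("dome_bottle","dropper","timer","petri","bottle_a"): print(l,[(np.round(x["point"],3).tolist(),round(x["p"],2)) for x in tip_of(l,p)[:2]])
E
```

```text
20.1167 [0.5386 0.212  0.2404] 0.045591550318111136 [0.9 0.9 0.2] tcp along/lat -0.197 0.0024
side 1731 zmed 0.0393 zmax 0.0425 [array([558.2, 329.8]), array([114.9,  67.5]), np.float64(78.7)] [[514.0, 280.0], [580.0, 267.0], [603.0, 380.0], [536.0, 393.0]]
   reader [([0.564, 0.358, 0.001], 0.87)]
   reader_rear [([0.545, 0.266, 0.026], 0.71), ([0.554, 0.518, 0.002], 0.55)]
   reader_nose []
side reader along [-131.2  -21.1]
   -0.13 439 lat [-34.9  32.1]
   -0.10 472 lat [-34.8  32.9]
   -0.07 500 lat [-35.   32.5]
top 2066 zmed 0.039 zmax 0.0434 [array([557.8, 330.7]), array([124.6,  67.4]), np.float64(80.1)] [[514.0, 275.0], [580.0, 263.0], [602.0, 386.0], [535.0, 398.0]]
   reader [([0.556, 0.356, -0.001], 0.88)]
   reader_rear [([0.381, 0.313, -0.003], 0.75), ([0.543, 0.27, 0.021], 0.59)]
   reader_nose []
top reader along [-135.5  -21.3]
   -0.16 94 lat [-32.5  31.6]
   -0.13 513 lat [-34.   33.6]
   -0.10 513 lat [-34.  34.]
   -0.07 543 lat [-34.2  34.3]
dome_bottle [([0.38, 0.31, -0.001], 0.59), ([0.671, 0.379, -0.001], 0.58)]
dropper [([0.694, 0.176, -0.0], 0.66)]
timer [([0.669, 0.375, -0.004], 0.79), ([0.694, 0.177, 0.003], 0.29)]
petri [([0.449, 0.409, -0.007], 0.82)]
bottle_a [([0.555, 0.514, 0.001], 0.58)]
```

View pics/c6.png

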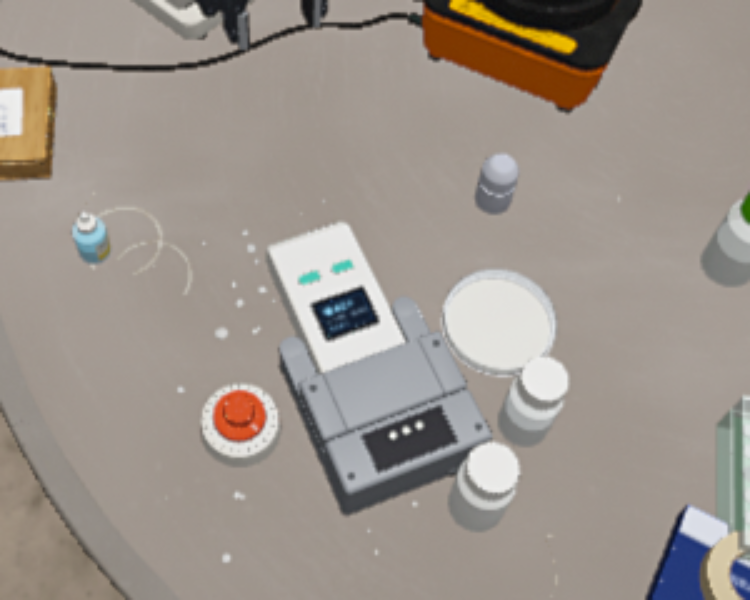

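The reader is seated in the dock, with its rear end at (330,240). The bottles, timer and dish stand where they were, and the gripper is clear above.

```bash
python3 -c "
from station import *
print(observe()['wrist_force'],close_job())"
```

```text
the job is handed in; nothing more can be done
[-0.58843021 -0.23647956  0.69854955] None
```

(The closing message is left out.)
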